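# Refit the bean hopper of a slant-body coffee grinder and set the grind

## Task

The coffee grinder has just been cleaned: put its bean hopper back into the slanted throat, turn it until you feel its lugs drop into the slots of the grind ring, and press it fully home onto the rubber seal without forcing it. Then set the grind: turn hopper and ring together until the hopper's pointer clicks in at the long mark, and let go. Leave the two jars beside the grinder and the espresso cup in front of the sink where they stand.

Things in the scene. Friction and masses are not known exactly. Their poses are not given: they have to be found in the camera images.
- grinder: white slant-body coffee grinder, fixed, foot 205 x 132 mm, 235 mm high. Origin: centre of its underside; x to its back, z up. A round slanted drum, 112 mm across, leans 30 degrees to the front; its upper end is the white deck with the throat. A fixed steel dosing cup stands below
- throat: centre of the white deck (radius 56 mm), fixed in the grinder. z: throat axis, outward, 30 degrees from vertical. x: along the long mark; that mark is at the front on -x and runs over the deck's edge, 15 degrees clockwise of the drum's front line; the other marks are short, 15 degrees apart (one per click). Hopper x along this x, either way round, is the wanted setting
- ring_top (a point): centre of the flat top of the black grind ring (radius 42 mm), 14 mm above the deck. Bore radius 27.5 mm here, 23.5 mm 38 mm down. Two opposite slots, 13 mm wide, 12 mm deep, open above, take the lugs. They were left at an unknown click, 30 to 75 degrees counter-clockwise (from outside) of the long mark; clicks take 0.2 N m. Seal 32 mm down: gives 6 mm at about 8 N, stays down
- hopper: bean hopper with lid, loose, upright, 120 mm high, 0.2 kg. Origin: centre of the foot's underside; z up. Foot tapers from radius 22 mm (bottom) to 26 at z 38, where the flat shoulder begins that rests on the ring when home. Bowl and lid, radius 41, to z 94; bar grip on it 54 mm (x) by 16 (y), z 94 to 120. Lugs and pointer ribs on +x and -x; lugs 10 mm wide, to radius 34.5, z 26 to 38
- espresso_cup_b: white espresso cup with brown inside, 62 x 92 x 51 mm, bystander; origin under it
- coffee_jar: jar with brown lid, 66 mm wide, 110 mm high, bystander beside the grinder; origin under it
- sugar_jar: jar with black lid, 75 mm wide, 84 mm high, bystander beside the grinder; origin under it
There are look-alikes about, which are no part of the job. What is shaped like the hopper but turquoise or yellow is not meant.

How it is judged:
By the outcome, as a careful person would: the job done as asked, in the order asked, and still so for the second after the job is handed in, with the robot touching nothing.
It also fails if it takes over 45 s, if anything falls off the work surface, if the arm or the gripper's body presses on something with over 40 N, if the wrist force passes 120 N, or if a joint passes its speed limit or range.

## Robot

A 6-joint arm with a two-finger parallel gripper is mounted at the origin on a cart in front of the work surface, level with it; the furniture and walls round the work are solid. World frame = base frame: x ahead of the robot, y to its left, z up, the work surface at z = 0. Lengths are in mm, angles in rad, forces in N, time in s.
With the tool pointing down it reaches from about 350 to 875 mm from the base axis. Payload 4.2 kg.
Tool frame: the origin (TCP) lies on the mounting face of the last link; the fingertips stand 173 mm ahead of it and the grasp point (between the pads) lies 155 mm ahead of it; z points along the fingers, y is the line along which they close (so a half turn about z gives the same grasp; the last joint's range is limited). The gripper opens to 85 mm and grips with 20 to 120 N. Pads are 22 mm wide; open, the fingers measure 114 mm over their backs; the gripper's body (76 mm by 85 mm) begins 54 mm behind the grasp point. The pads swing forward as they close: fully open they stand 13 mm farther back than shut.
Start: joints at [-0.991, 0.385, 0.008, 0, -1.194, -0.259], TCP at [197.094, -593.088, 404.712] pointing down, gripper open.
Joint ranges: [-3.14, 3.14], [-1.21, 2.06], [-1.07, 1.41], [-3.16, 2.05], [-2.99, -0.16], [-3.1, 3.1]. Speed limits (rad/s): [2.79, 2.79, 3.14, 3.14, 3.14, 3.14].

## Interface

Orientations are given as a unit quaternion [x, y, z, w].
In Python, from bench import arm gives the robot as it stands. The module is installed in compiled form; this text tells all that it offers.
- The arm moves only by the tool move_arm, never from a script. Its arguments are lists of equal length, an entry for each row: "fingers": the finger opening in mm, from 0 to 85.4; "travel": the shift along the tool's x, y, z in mm, a list of three; "dr": the turn, a rotation vector about the tool's x, y, z in rad, a list of three. A call has 1 to 10 rows; each row is the pose to reach, as a shift and turn from the pose commanded when the call began, along the tool's axes at that moment; what a row does not reach only later rows make up. A row lasts 1/10 s, in which the tool goes at most 50 mm and 8.59 degrees, less where a joint would pass 70% of its speed; a pose out of reach is approached as far as the arm can. A call with a gripper value outside its range is refused whole. The fingers move at their own pace and stop on an object; the grip force is fixed at half the most. Time passes only in rows, so rows that repeat a pose let the fingers close. It gives the time, the measured TCP pose, the force, the opening and the grip force at its end, in the units of the state.
- arm.read_state(): the state, without advancing time (a new reading comes with each control period).
- arm.get_image(name): name is "scene" or "top" or "wrist"; returns the picture (400x640x3 uint8, red, green, blue); there is no depth.
- arm.camera_model(name): a dict with "intrinsics" (3x3 intrinsics, pixels), "k1" (the pictures are not rectified: a ray, as slopes to the right and down, at radius r is drawn at 1 + k1 r^2 times it, then the intrinsics apply), "pose" (4x4, takes a point from camera to world coordinates). Camera axes: x right, y up, looking along -z (the intrinsics and any distortion apply to the point x, -y, -z); pixel columns grow to the right and rows downward; lengths in mm; the calibration is good to about 2 mm. A picture is of the moment at which its call begins: read the wrist's pose just before it. camera_model takes no time and is no camera call; for the wrist camera it gives the pose at the moment of the call.
- arm.job_done(): hands the job in; it is judged then, once.
The state is a dict: "clock": time; "joints": joint angles; "joint_vel": joint speeds; "joint_efforts": joint torques, N m; "position": TCP position; "ee_rot": TCP orientation; "contact_force": force on the tool from outside, world axes, zero at the start; "wrist_torque": the same for the moment, N m; "gripper_width": finger opening in mm; "grasp_force": force on a finger pad.
Only numpy, scipy, OpenCV 4.12 (cv2) and the standard library are available. Lean on these libraries where they do the work, as an engineer would, in place of code of your own. Each camera call takes 0.05 s, during which the arm holds its last target. There are 200 camera calls.

## Working session

There is one attempt and no reset: what is moved stays moved. The work goes in short steps, Python scripts to look and compute and a tool call to move; the robot and the scene stay as the last step left them, time stands still between calls to the robot, and variables do not carry over. Pictures are saved under pics/ and viewed, at most 10 in all, crops included, and the job is handed in when it is done.

Besides the shell and the picture viewer there is one more tool, called after "Request:" by a JSON object that holds its "method" and its "body". move_arm: Moves the arm, as the interface text tells. Its arguments: {"type":"object","properties":{"fingers":{"type":"array","items":{"type":"number"}},"travel":{"type":"array","items":{"type":"array","items":{"type":"number"}}},"dr":{"type":"array","items":{"type":"array","items":{"type":"number"}}}},"required":["fingers","travel","dr"]}

```bash
mkdir -p pics; python3 - <<'E'
from bench import arm
import cv2,numpy as np
s=arm.read_state();print(s)
a=arm.get_image("scene");b=arm.get_image("top")
np.save("scene.npy",a);np.save("top.npy",b)
cv2.imwrite("pics/s0.png",a[:,:,::-1]);cv2.imwrite("pics/t0.png",b[:,:,::-1])
for n in("scene","top","wrist"):print(n,arm.camera_model(n))
E
```

```text
{'clock': 0.0, 'joints': array([-9.91409760e-01,  3.85575776e-01,  6.63074842e-03, -5.10888129e-04,
       -1.19402711e+00, -2.58599474e-01]), 'joint_vel': array([1.29390641e-03, 9.59132011e-05, 1.36850287e-03, 3.10050386e-04,
       1.06181616e-03, 4.38686737e-04]), 'joint_efforts': array([ 8.05178729e-05, -3.92285693e+01,  1.88400614e+01,  4.18640748e+00,
       -4.61907301e-03,  1.98575987e-05]), 'position': array([ 197.04173731, -592.91111938,  403.60973212]), 'ee_rot': array([-1.59613583e-01,  9.87178942e-01,  1.09039390e-03, -2.25717087e-04]), 'contact_force': array([-0.36066832,  0.61697786, -0.41193476]), 'wrist_torque': array([ 0.00440379, -0.00036526,  0.04900409]), 'grasp_force': 0.0, 'gripper_width': 85.26641549847812}
scene {'intrinsics': array([[363.9173547 ,   0.        , 320.16929626],
       [  0.        , 363.9173547 , 195.63244824],
       [  0.        ,   0.        ,   1.        ]]), 'k1': -0.014709965052666063, 'pose': array([[-6.19749367e-01,  5.67390911e-01, -5.42197635e-01,
        -1.27153061e+02],
       [-7.84603502e-01, -4.63402618e-01,  4.11892410e-01,
  
[... 602 characters left out ...]
4.24068771e-01,  9.05610379e-01,
         1.39074579e+03],
       [ 0.00000000e+00,  0.00000000e+00,  0.00000000e+00,
         1.00000000e+00]])}
wrist {'intrinsics': array([[293.08699348,   0.        , 319.66224308],
       [  0.        , 293.08699348, 202.09764181],
       [  0.        ,   0.        ,   1.        ]]), 'k1': 0.0019748747544268944, 'pose': array([[-3.15531844e-01, -9.08080215e-01, -2.75372437e-01,
         1.26043117e+02],
       [ 9.48914665e-01, -3.01713745e-01, -9.23567791e-02,
        -6.16678820e+02],
       [ 7.83714547e-04, -2.90446448e-01,  9.56890927e-01,
         3.72651978e+02],
       [ 0.00000000e+00,  0.00000000e+00,  0.00000000e+00,
         1.00000000e+00]])}
```

View pics/s0.png

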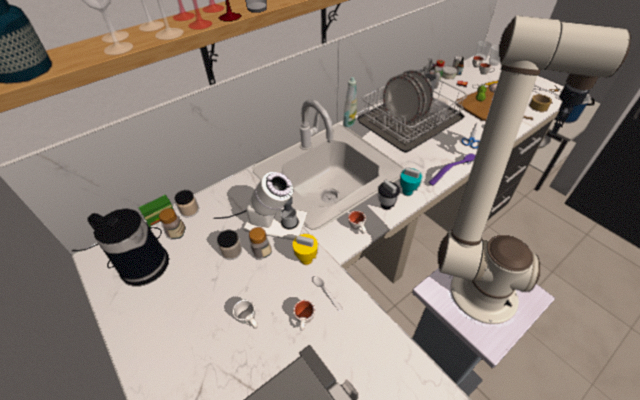

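View pics/t0.png

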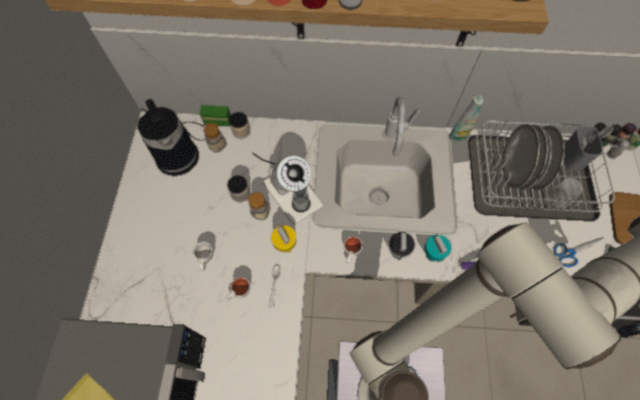

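Candidates for the hopper are black at scene (389,195) / top (402,244), turquoise at scene (410,181) / top (437,246), and yellow at scene (305,248) / top (284,238). By the description it is the black one. I'll check that in one enlarged composite.

```bash
python3 - <<'E'
import cv2,numpy as np
a=np.load("scene.npy");b=np.load("top.npy")
def c(i,x,y,w,h,W,H):return cv2.resize(i[y:y+h,x:x+w,::-1],(W,H),interpolation=cv2.INTER_CUBIC)
# top grinder | scene grinder ; top hopper | scene hopper
r1=np.hstack([c(b,265,150,66,50,396,300),c(a,240,165,66,50,396,300)])
r2=np.hstack([c(b,370,220,66,50,396,300),c(a,356,165,66,50,396,300)])
cv2.imwrite("pics/c1.png",np.vstack([r1,r2]))
E
```

```text
(no output)
```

View pics/c1.png

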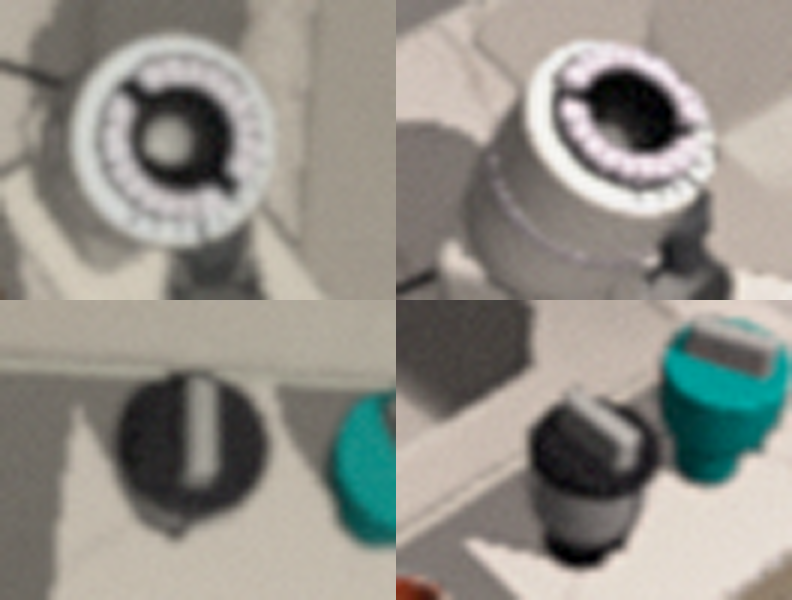

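The black hopper with the clear bowl is at top (402,244), with its grip running about along world x. The other two hopper shapes are turquoise and yellow, so they're ruled out. The slots in the ring are at about top (287,165) and (303,180). The ring bore is at about (296,173) and the long mark near (299,186).

```bash
cat > h.py <<'E'
import numpy as np,cv2
from scipy.optimize import least_squares
from scipy.spatial.transform import Rotation as R
from bench import arm
def proj(m,P):
    P=np.atleast_2d(P);T=np.linalg.inv(m["pose"]);c=P@T[:3,:3].T+T[:3,3]
    s=np.c_[c[:,0]/-c[:,2],-c[:,1]/-c[:,2]];s=s*(1+m["k1"]*(s**2).sum(1,keepdims=True))
    K=m["intrinsics"];return s@K[:2,:2].T+K[:2,2]
def ray(m,uv):
    K=m["intrinsics"];d=(np.array(uv,float)-K[:2,2])/K[0,0];s=d.copy()
    for _ in range(5):s=d/(1+m["k1"]*(s@s))
    v=m["pose"][:3,:3]@np.array([s[0],-s[1],-1]);return m["pose"][:3,3],v/np.linalg.norm(v)
def onz(m,uv,z):
    o,v=ray(m,uv);return o+v*(z-o[2])/v[2]
def tri(obs):
    A=np.zeros((3,3));b=np.zeros(3)
    for m,uv in obs:
        o,v=ray(m,uv);Q=np.eye(3)-np.outer(v,v);A+=Q;b+=Q@o
    X=np.linalg.solve(A,b);return X,[np.round(proj(m,X)[0]-uv,2) for m,uv in obs]
E
python3 - <<'E'
from h import *
t=arm.camera_model("top");s=arm.camera_model("scene")
T=lambda x,y,ox,oy:(ox+x/6-.5,oy+y/6-.5)
print("lid",onz(t,T(193,145,370,220),94),onz(s,T(595-396,452-300,356,165),94))
print("grip ends top",onz(t,T(203,80,370,220),120),onz(t,T(203,175,370,220),120))
print("deck disc",tri([(t,T(172,140,265,150)),(s,T(620-396,128,240,165))]))
print("slots",tri([(t,T(130,92,265,150)),(s,T(568-396,97,240,165))]),tri([(t,T(228,184,265,150)),(s,T(688-396,128,240,165))]))
print("cupb",onz(t,(353,245),50))
m=arm.camera_model("wrist");st=arm.read_state();r=R.from_quat(st["ee_rot"])
print("cam in tool",r.inv().apply(m["pose"][:3,3]-st["position"]),"\n",r.as_matrix().T@m["pose"][:3,:3])
E
```

```text
lid [445.49857757 -24.35703096  94.        ] [442.43484793 -18.50476734  94.        ]
grip ends top [472.53601231 -25.62375072 120.        ] [419.69412941 -24.54019096 120.        ]
deck disc (array([621.903216  , 332.51122387, 199.95784766]), [array([0.06, 0.13]), array([-0.12, -0.08])])
slots (array([633.82291579, 354.01398984, 227.78163986]), [array([0.02, 0.04]), array([-0.04, -0.02])]) (array([600.55201178, 301.7735469 , 196.21902445]), [array([-0.06, -0.14]), array([0.13, 0.08])])
cupb [447.17392846 127.85288671  50.        ]
cam in tool [74.87331592 -0.21856115 31.07654095] 
 [[ 3.70678378e-04  9.56858955e-01  2.90552581e-01]
 [ 9.99999190e-01 -7.08551122e-04  1.05765850e-03]
 [ 1.21790137e-03  2.90551954e-01 -9.56858442e-01]]
```

```bash
cat >> h.py <<'E'
def quat(x,z):
    z=np.array(z,float);z/=np.linalg.norm(z);x=np.array(x,float);x-=z*(x@z);x/=np.linalg.norm(x)
    return R.from_matrix(np.c_[x,np.cross(z,x),z])
def delta(p,q,st=None):
    """shift and turn in tool axes from the measured pose to TCP p, orientation q"""
    st=st or arm.read_state();r=R.from_quat(st["ee_rot"])
    return np.round(r.inv().apply(np.array(p)-st["position"]),1),np.round((r.inv()*q).as_rotvec(),4)
E
python3 - <<'E'
from h import *
q=quat([-1,0,0],[0,0,-1]);p=[445,-25,400]
print(delta(p,q))
f=np.array([np.cos(np.radians(-150)),np.sin(np.radians(-150)),0]);z=.5*f+[0,0,.866]
qg=quat(.866*f-[0,0,.5],-z);pg=np.array([617,328,212])+278*z
# delta from hopper view pose
st=dict(position=np.array(p),ee_rot=q.as_quat());print(pg,delta(pg,qg,st))
E
```

```text
(array([-414.3,  460.8,    4.6]), array([ 0.002 , -0.0004,  0.3206]))
[496.62246887 258.5        452.748     ] (array([-51.6, 283.5, -52.7]), array([-0.1371, -0.5115, -0.5115]))
```

Request:
{"method": "move_arm", "body": {"fingers": [60,60,60,60,60,60,60,60,60,60], "travel": [[-34,38,0],[-67,75,0],[-100,112,0],[-134,149,0],[-167,186,0],[-200,223,0],[-234,260,0],[-267,297,0],[-300,334,0],[-334,371,0]], "dr": [[0,0,0.03],[0,0,0.06],[0,0,0.1],[0,0,0.13],[0,0,0.16],[0,0,0.19],[0,0,0.22],[0,0,0.26],[0,0,0.29],[0,0,0.32]]}}

```text
clock: 1.1
position: [396.9, -133.9, 404.7]
ee_rot: [0.0, 1.0, 0.0, 0.0]
contact_force: [1.7, -0.0, 0.4]
gripper_width: 60.3
grasp_force: 0.0
```

```bash
python3 - <<'E'
from h import *
print(arm.read_state())
print(delta([445,-25,400],quat([-1,0,0],[0,0,-1])))
E
```

```text
{'clock': 1.1, 'joints': array([ 6.59015583e-02,  2.45426423e-02, -4.59453538e-01, -1.13358989e-04,
       -1.08656491e+00, -1.63697733e+00]), 'joint_vel': array([ 1.17586664,  0.04980473,  0.05324623,  0.00489486,  0.00537919,
       -1.45819068]), 'joint_efforts': array([ -4.53711122, -20.91917217,  17.04874992,   3.7701568 ,
        -0.14705161,   0.95896851]), 'position': array([ 396.91870405, -133.93964267,  404.74184125]), 'ee_rot': array([1.66102147e-04, 9.99999978e-01, 5.78188273e-05, 1.14048869e-04]), 'contact_force': array([ 1.65390252, -0.04681445,  0.43781789]), 'wrist_torque': array([ 0.00201588, -0.18016737, -0.00594896]), 'grasp_force': 0.0, 'gripper_width': 60.327687309689566}
(array([-48. , 109. ,   4.8]), array([ 0.0001,  0.0002, -0.0003]))
```

Request:
{"method": "move_arm", "body": {"fingers": [60,60,60,60], "travel": [[-20,45,2],[-40,90,4],[-48,109,5],[-48,109,5]], "dr": [[0,0,0],[0,0,0],[0,0,0],[0,0,0]]}}

```text
clock: 1.5
position: [445.7, -24.7, 399.2]
ee_rot: [-0.002, 1.0, -0.0, -0.0]
contact_force: [-0.9, -0.2, -0.6]
gripper_width: 60.3
grasp_force: 0.0
```

```bash
cat >> h.py <<'E'
import pickle
def snap(n,name="wrist"):
    m=arm.camera_model(name);st=arm.read_state();im=arm.get_image(name)
    pickle.dump((im,m,st),open(n+".pkl","wb"));cv2.imwrite(f"pics/{n}.png",im[:,:,::-1]);print(st["position"],st["ee_rot"],st["clock"],np.abs(st["joint_vel"]).max())
    return im,m,st
E
python3 - <<'E'
from h import *
im,m,st=snap("w1")
E
```

```text
[445.69222958 -24.65499097 399.16206674] [-2.46817952e-03  9.99996857e-01 -4.36056285e-05 -4.39442659e-04] 1.5 0.05272148947793876
```

View pics/w1.png

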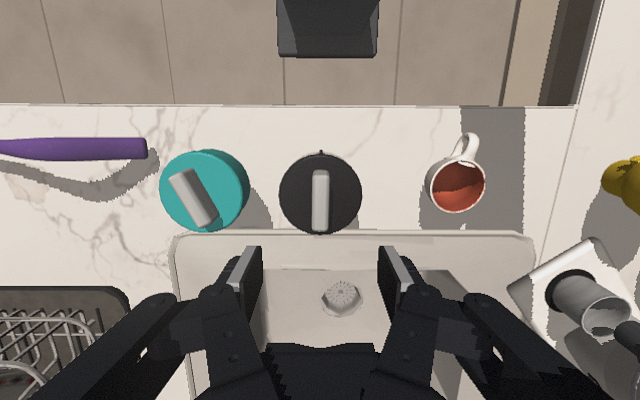

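The wrist picture shows the black hopper's lid centred at about (320,194), with its grip vertical in the image at columns 312–328. The turquoise look-alike is at (204,190), the red/brown cup at (458,187), and the grinder is at lower right (590,300).

```bash
python3 - <<'E'
from h import *
im,m,st=pickle.load(open("w1.pkl","rb"))
g=im.astype(int).mean(2)
sub=im[140:240,265:375]
dark=((sub.max(2)<75)).astype(np.uint8)
k=cv2.connectedComponentsWithStats(dark);print(k[2][:6],)
c=sorted(cv2.findContours(dark,cv2.RETR_EXTERNAL,cv2.CHAIN_APPROX_NONE)[0],key=len)[-1]
h=cv2.convexHull(c)[:,0]+[265,140]
P=np.array([onz(m,u,94)[:2] for u in h])
res=least_squares(lambda c:np.hypot(*(P-c[:2]).T)-c[2],[445,-25,41],loss="soft_l1");print("lid circle",res.x, np.round(np.sort(res.fun),1))
# grip: light pixels, top face
for r in (175,185,195,203):
    row=g[r,300:340];e=np.where(row>110)[0]+300;print(r,e[0],e[-1],onz(m,(e[0]-.5,r),120),onz(m,(e[-1]+.5,r),120))
print(np.round(g[160:240:1,320]).astype(int))
E
```

```text
[[   0    0  110  100 6845]
 [  14   10   83   85 4155]]
lid circle [447.45171579 -24.94243599  40.19598508] [-0.6 -0.5 -0.5 -0.4 -0.3 -0.3 -0.2 -0.2 -0.2 -0.2 -0.2 -0.2 -0.2 -0.1
 -0.1 -0.1 -0.1 -0.1 -0.   0.   0.   0.   0.   0.   0.1  0.1  0.1  0.1
  0.1  0.1  0.1  0.2  0.2  0.2  0.2  0.2  0.3  0.3  3.7  3.7]
175 313 328 [421.78736029 -31.66176985 120.        ] [421.71147117 -17.89365398 120.        ]
185 312 328 [430.62807107 -32.54705578 120.        ] [430.54602733 -17.769596   120.        ]
195 312 328 [439.6456503  -32.57225602 120.        ] [439.56216404 -17.64302387 120.        ]
203 312 327 [446.99418925 -32.59276808 120.        ] [446.91449932 -18.42530878 120.        ]
[ 53  55  56  54  55  54  54  50  49  82 127 139 138 137 144 175 193 189
 189 185 183 184 183 183 182 181 181 180 181 179 183 180 183 181 179 179
 180 178 180 178 176 178 179 179 177 177 177 176 178 177 176 176 176 178
 176 174 175 177 175 173 175 175 173 175 174 171 174 174 175 167 130  94
  31  36  36 120 174 172 181 190]
```

Request:
{"method": "move_arm", "body": {"fingers": [60,60,60,60,60,60,60,60,60], "travel": [[-8,42,-8],[-16,84,-16],[-24,126,-24],[-31,168,-31],[-39,210,-39],[-46,250,-46],[-52,284,-53],[-52,284,-53],[-52,284,-53]], "dr": [[-0.02,-0.08,-0.08],[-0.04,-0.15,-0.15],[-0.06,-0.22,-0.22],[-0.08,-0.3,-0.3],[-0.1,-0.37,-0.37],[-0.12,-0.44,-0.44],[-0.137,-0.511,-0.511],[-0.137,-0.511,-0.511],[-0.137,-0.511,-0.511]]}}

```text
clock: 2.45
position: [496.6, 256.2, 452.0]
ee_rot: [-0.25, 0.933, 0.066, 0.249]
contact_force: [-0.4, -0.1, -0.4]
gripper_width: 59.9
grasp_force: 0.0
```

```bash
python3 - <<'E'
from h import *
im,m,st=snap("w2");print(proj(m,[617,328,212]),st["joints"])
E
```

```text
[496.58305869 256.18106244 452.01311175] [-0.24960584  0.93349271  0.06647736  0.24873488] 2.45 0.0143147549391672
[[322.29920167 204.30863895]] [ 0.78873244  0.14213267 -0.33249812  0.2328426  -0.60343458 -1.9958529 ]
```

View pics/w2.png

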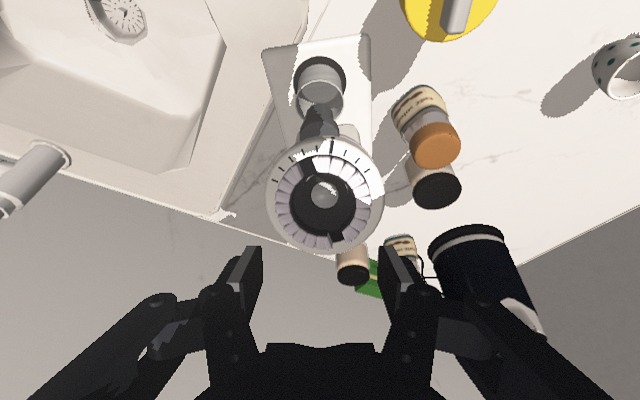

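The grinder is seen along its throat axis, with the ring at about (323,203), slots near (308,167) and (336,238), and the long mark near (332,147). I'll enlarge this area.

```bash
python3 - <<'E'
from h import *
im,m,st=pickle.load(open("w2.pkl","rb"))
cv2.imwrite("pics/w2c.png",cv2.resize(im[130:255,260:390,::-1],None,fx=4.6,fy=4.6,interpolation=cv2.INTER_CUBIC))
E
```

```text
(no output)
```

View pics/w2c.png

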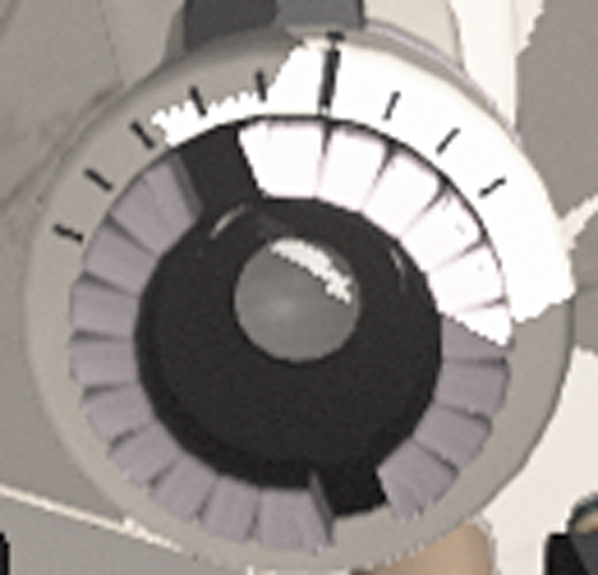

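```bash
cat > fit.py <<'E'
from h import *
im,m,st=pickle.load(open("w2.pkl","rb"))
px=lambda a:np.array(a,float)/4.6+[260-.4,130-.4]
ring=px([(72,300),(510,340),(325,120),(445,190),(505,300),(85,400),(150,490),(415,515),(84,250),(380,140),(250,120)])
deck=px([(25,300),(575,290),(572,350),(60,440),(120,515),(40,215),(70,155),(120,100)])
marks=px([(330,75),(262,85),(197,100),(145,133),(98,180),(68,233),(392,105),(449,140),(493,187)])
mang=np.radians([0,15,30,45,60,75,-15,-30,-45])
slots=px([(209,166),(351,494)])
def frame(phi,lean):
    f=np.array([np.cos(phi),np.sin(phi),0]);z=np.sin(lean)*f+[0,0,np.cos(lean)]
    return np.cos(lean)*f-[0,0,np.sin(lean)],z
def pt(c,p,z,r,a,h):  # a ccw from front
    return c+h*z+r*(np.cos(a)*p+np.sin(a)*np.cross(z,p))
def plane(uv,c,z,h):
    o,v=ray(m,uv);o0=c+h*z;return o+v*((o0-o)@z)/(v@z)
def fun(x):
    c=x[:3];p,z=frame(x[3],x[4]);e=[]
    for u in ring:e.append(np.linalg.norm(plane(u,c,z,0)-c)-42)
    for u in deck:e.append(.7*(np.linalg.norm(plane(u,c,z,-14)-c+14*z)-56))
    for u,a in zip(marks,mang):
        d=plane(u,c,z,-14)-c+14*z;b=np.arctan2(d@np.cross(z,p),d@p);e.append(50*(b-(a-np.radians(15))))
    e.append((x[4]-np.pi/6)*200)
    return e
r=least_squares(fun,[617,328,212,np.radians(-150),np.pi/6],loss="soft_l1")
c=r.x[:3];p,z=frame(*r.x[3:])
if __name__=="__main__":
    print(r.x,np.degrees(r.x[3:]));print(np.round(fun(r.x),1))
    y=np.cross(z,p)
    for u in slots:
        d=plane(u,c,z,0)-c;print("slot angle rel long",np.degrees(np.arctan2(d@y,d@p))+15,np.linalg.norm(d))
    t=arm.camera_model("top");s=arm.camera_model("scene");print("reproj top/scene",proj(t,c),proj(s,c))
    print("grinder foot z check: deck",c-14*z)
E
python3 fit.py
```

```text
[ 6.15980245e+02  3.27596204e+02  2.13555291e+02 -2.46658705e+00
  5.24411784e-01] [-141.32502802   30.04658196]
[ 0.5 -0.4  1.5 -0.3 -0.5 -0.2 -0.6  0.4  0.9  0.8  1.5 -0.8 -0.2 -0.4
 -0.3  0.4 -0.6 -0.4 -0.1 -0.1  0.   0.3 -0.2  0.7  0.6 -0.3 -0.6 -0.7
  0.2]
slot angle rel long 30.96496082617636 37.44995980645829
slot angle rel long -150.49910356224345 32.64644751357508
reproj top/scene [[294.38861968 172.58704754]] [[278.5594401 183.1320471]]
grinder foot z check: deck [621.45286332 331.9766744  201.43663035]
```

```bash
python3 - <<'E'
from h import *
q=quat([-1,0,0],[0,0,-1])
print(delta([447.4,-24.9,370],q));print(delta([447.4,-24.9,270],q))
E
```

```text
(array([ 199.2, -218.8,  -19.7]), array([0.1361, 0.509 , 0.5099]))
(array([ 249. , -218.8,   67.1]), array([0.1361, 0.509 , 0.5099]))
```

Request:
{"method": "move_arm", "body": {"fingers": [60,60,60,60,60,60,60,60,60,60], "travel": [[29,-32,-3],[58,-64,-6],[87,-96,-9],[116,-128,-12],[146,-160,-15],[175,-192,-18],[199,-219,-20],[199,-219,-20],[218,-219,13],[218,-219,13]], "dr": [[0.02,0.08,0.08],[0.04,0.15,0.15],[0.06,0.22,0.22],[0.08,0.3,0.3],[0.1,0.37,0.37],[0.12,0.44,0.44],[0.136,0.509,0.51],[0.136,0.509,0.51],[0.136,0.509,0.51],[0.136,0.509,0.51]]}}

```text
clock: 3.5
position: [446.2, -25.1, 329.4]
ee_rot: [0.001, 1.0, 0.0, -0.003]
contact_force: [-0.6, -0.1, -0.5]
gripper_width: 60.0
grasp_force: 0.0
```

```bash
python3 - <<'E'
from h import *
print(delta([447.4,-24.9,270],quat([-1,0,0],[0,0,-1])), arm.read_state()["contact_force"])
E
```

```text
(array([-1.6,  0.2, 59.4]), array([ 0.0003, -0.0068, -0.0015])) [-0.6229088  -0.08811679 -0.47077255]
```

Request:
{"method": "move_arm", "body": {"fingers": [60,60,60,0,0,0,0,0], "travel": [[-1.5,0,30],[-1.5,0,59],[-1.5,0,59],[-1.5,0,59],[-1.5,0,59],[-1.5,0,59],[-1.5,0,59],[-1.5,0,59]], "dr": [[0,-0.006,0],[0,-0.006,0],[0,-0.006,0],[0,-0.006,0],[0,-0.006,0],[0,-0.006,0],[0,-0.006,0],[0,-0.006,0]]}}

```text
clock: 4.3
position: [450.7, -23.5, 275.2]
ee_rot: [-0.001, 1.0, 0.001, 0.006]
contact_force: [-0.2, -0.5, 7.4]
gripper_width: 14.9
grasp_force: 60.2
```

```bash
python3 - <<'E'
from h import *
s=arm.read_state();print(s["contact_force"],s["wrist_torque"],s["joint_vel"])
im,m,st=snap("w3");cv2.imwrite("pics/w3c.png",cv2.resize(im[60:400,150:500,::-1],None,fx=1.7,fy=1.7))
E
```

```text
[-0.15837302 -0.54144602  7.36514367] [-0.23408637  0.13484818 -0.03461485] [ 1.08170233e-03  6.06986436e-04  2.14743564e-03  2.22198854e-03
 -1.18245258e-05 -2.38321664e-04]
[450.66147411 -23.53934805 275.23544245] [-1.42314749e-03  9.99982802e-01  6.76899318e-04  5.64914694e-03] 4.3 0.002221988539353871
```

View pics/w3c.png

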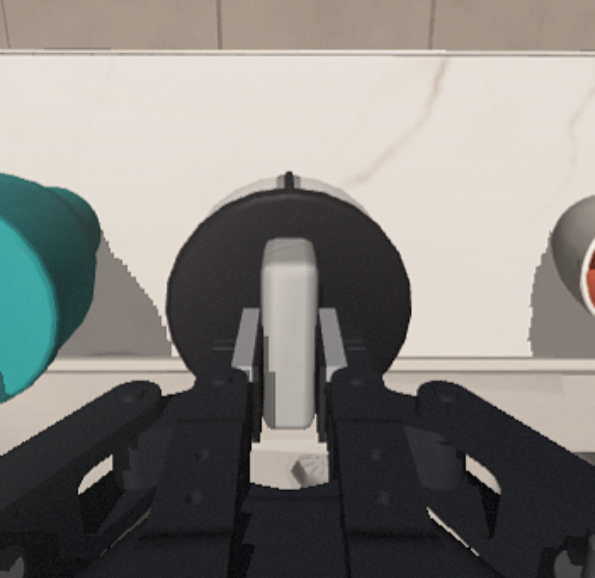

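The picture shows the fingers closed on both sides of the grip bar (crop columns 262–318), with the hopper upright and gripped. Next I'll measure where its axis sits in the tool frame.

```bash
python3 - <<'E'
from h import *
im,m,st=pickle.load(open("w3.pkl","rb"))
px=lambda a:np.array(a,float)/1.7+[150,60]
E=px([(166,300),(411,300),(289,190),(200,225),(378,225),(175,260),(403,260)])
P=np.array([onz(m,u,94)[:2] for u in E])
r=least_squares(lambda c:np.hypot(*(P-c[:2]).T)-41,[447,-25]);print(r.x,np.round(r.fun,1))
g=px([(263,300),(317,300),(268,400),(313,400),(290,240)])
print(np.array([onz(m,u,120) for u in g]))
rr=R.from_quat(st["ee_rot"])
print("origin in tool",rr.inv().apply(np.r_[r.x,0]-st["position"]))
print("hopper z in tool",rr.inv().apply([0,0,1]),"hopper x in tool",rr.inv().apply([1,0,0]))
E
```

```text
[448.38036256 -23.78463743] [-0.6 -0.8  0.3 -0.   0.1 -0.3 -0.1]
[[431.83393412 -30.81478509 120.        ]
 [431.78852627 -16.25592962 120.        ]
 [463.26403741 -29.75211718 120.        ]
 [463.22451648 -16.76539597 120.        ]
 [414.86092221 -23.60687496 120.        ]]
origin in tool [  5.39182072  -0.60695952 275.19151929]
hopper z in tool [-0.01130003  0.0013377  -0.99993526] hopper x in tool [-0.99993212 -0.00285389  0.01129617]
```

```bash
cat > ins.py <<'E'
from fit import *
O=np.array([5.,-.5,275.2]);HZ=np.array([-.0113,.0013,-.99994]);HX=np.array([-.99993,-.00285,.0113])
def goal(h,a,lat=(0,0)):
    """TCP with hopper foot h above ring top, lug at a deg ccw of the long mark, lat: mm along front dir p and its ccw perp"""
    y=np.cross(z,p);b=np.radians(a-15);s=np.cos(b)*p+np.sin(b)*y
    A=np.c_[-s,np.cross(z,-s),z];B=np.c_[HX,np.cross(HZ,HX),HZ]
    q=R.from_matrix(A)*R.from_matrix(B).inv()
    return c+h*z+lat[0]*p+lat[1]*y-q.apply(O),q
def where(st):
    q=R.from_quat(st["ee_rot"]);d=q.apply(O)+st["position"]-c;y=np.cross(z,p);x=-q.apply(HX)
    return "h %.1f lat %.1f %.1f ang %.1f tilt %s F(p,y,z) %s Tz %.2f"%(d@z,d@p,d@y,np.degrees(np.arctan2(x@y,x@p))+15,np.round([q.apply(HZ)@p,q.apply(HZ)@y],3),np.round([st["contact_force"]@v for v in(p,y,z)],1),st["wrist_torque"]@z)
E
python3 - <<'E'
from ins import *
st=arm.read_state();r=R.from_quat(st["ee_rot"]);print("up",r.inv().apply([0,0,100]))
st2=dict(position=st["position"]+[-3,-1,95],ee_rot=quat([-1,0,0],[0,0,-1]).as_quat())
print(goal(60,30)[0],delta(*goal(60,30),st2))
E
```

```text
up [ -1.12505752   0.1338431  -99.99358145]
[485.74741286 224.16222928 504.63918636] (array([ -38.1,  248.7, -134.4]), array([-0.1172, -0.5423, -0.9176]))
```

Request:
{"method": "move_arm", "body": {"fingers": [0,0,0,0,0], "travel": [[0,0,-20],[0,0,-60],[0,0,-105],[0,0,-120],[0,0,-120]], "dr": [[0,0,0],[0,0,0],[0,0,0],[0,0,0],[0,0,0]]}}

```text
clock: 4.85
position: [449.1, -23.7, 396.1]
ee_rot: [-0.001, 1.0, 0.002, 0.007]
contact_force: [0.2, -0.2, -2.4]
gripper_width: 14.6
grasp_force: 59.1
```

```bash
python3 - <<'E'
from ins import *
st=arm.read_state();print(st["position"],st["contact_force"],st["wrist_torque"],st["joints"])
print(goal(60,30)[0],delta(*goal(60,30)))
E
```

```text
[449.05300215 -23.67547146 396.0774956 ] [ 0.24301944 -0.21037447 -2.44631662] [ 0.00408901  0.05702649 -0.00578236] [ 3.10953193e-01  8.64714345e-02 -4.16172482e-01  1.25148279e-03
 -1.05397684e+00 -1.88039593e+00]
[485.74741286 224.16222928 504.63918636] (array([ -38.7,  248.1, -107.2]), array([-0.12  , -0.528 , -0.9151]))
```

Request:
{"method": "move_arm", "body": {"fingers": [0,0,0,0,0,0,0,0,0,0], "travel": [[-5,31,-13],[-10,62,-27],[-15,93,-40],[-20,124,-54],[-24,155,-67],[-29,186,-80],[-34,217,-94],[-39,248,-107],[-39,248,-107],[-39,248,-107]], "dr": [[-0.015,-0.066,-0.114],[-0.03,-0.132,-0.229],[-0.045,-0.198,-0.343],[-0.06,-0.264,-0.457],[-0.075,-0.33,-0.572],[-0.09,-0.396,-0.686],[-0.105,-0.462,-0.8],[-0.12,-0.528,-0.915],[-0.12,-0.528,-0.915],[-0.12,-0.528,-0.915]]}}

```text
clock: 5.85
position: [486.2, 224.6, 498.2]
ee_rot: [-0.437, 0.861, 0.056, 0.252]
contact_force: [-0.9, -0.1, -2.8]
gripper_width: 14.9
grasp_force: 59.3
```

```bash
python3 - <<'E'
from ins import *
a,ma,_=snap("s5","scene");b,mb,_=snap("t5","top")
st=arm.read_state();print(where(st));print("to h60",delta(*goal(60,30)));print("to h20",delta(*goal(20,30)))
C=c+0*z;q=R.from_quat(st["ee_rot"]);o=q.apply(O)+st["position"];hz=q.apply(HZ)
def box(i,m,P,w,h):
    u=proj(m,P)[0].astype(int);return cv2.resize(i[u[1]-h//2:u[1]+h//2,u[0]-w//2:u[0]+w//2,::-1],(w*4,h*4),interpolation=cv2.INTER_CUBIC),u-[w//2,h//2]
x,ox=box(a,ma,o,96,140);y,oy=box(b,mb,o,96,140);cv2.imwrite("pics/c5.png",np.hstack([x,y]))
for n,m,of in(("s",ma,ox),("t",mb,oy)):
    print(n,of,[np.round((proj(m,o+h*hz)[0]-of)*4) for h in (0,38,94)],"ring",(proj(m,c)[0]-of)*4)
E
```

```text
[486.24099928 224.58713855 498.2084366 ] [-0.43746889  0.86135015  0.05615821  0.25207768] 5.85 0.019570369017657272
[486.26843353 224.02848801 498.30592331] [-0.43719873  0.86146082  0.05595973  0.2522123 ] 5.9 0.014515553024560923
h 54.8 lat 6.0 0.2 ang 29.9 tilt [-0.011  0.002] F(p,y,z) [ 1.2 -0.1 -1.7] Tz -0.00
to h60 (array([-2.9,  0. , -5.2]), array([ 0.0048, -0.0106, -0.0024]))
to h20 (array([-2.9, -0.2, 34.8]), array([ 0.0048, -0.0106, -0.0024]))
s [239 104] [array([192., 282.]), array([212., 254.]), array([243., 211.])] ring [158.23776042 316.52818839]
t [251 103] [array([195., 280.]), array([207., 277.]), array([227., 270.])] ring [173.55447873 278.34819017]
```

View pics/c5.png

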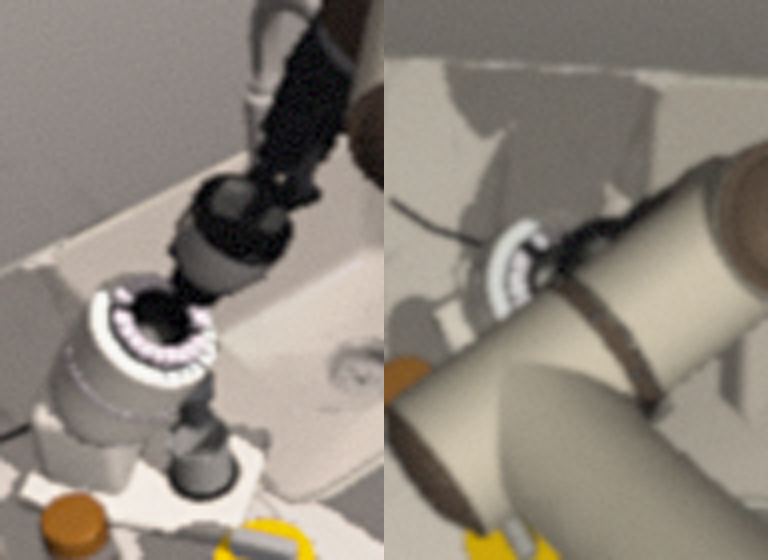

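The foot is at scene crop (195,290) and the ring bore at (162,312), both within a pixel or two of prediction. Next I go in along the axis.

Request:
{"method": "move_arm", "body": {"fingers": [0,0,0,0,0,0,0,0], "travel": [[-3,0,0],[-3,0,15],[-3,0,35],[-3,0,50],[-3,0,60],[-3,0,65],[-3,0,68],[-3,0,68]], "dr": [[0.005,-0.011,0],[0.005,-0.011,0],[0.005,-0.011,0],[0.005,-0.011,0],[0.005,-0.011,0],[0.005,-0.011,0],[0.005,-0.011,0],[0.005,-0.011,0]]}}

```text
clock: 6.75
position: [514.8, 248.2, 443.8]
ee_rot: [-0.436, 0.859, 0.057, 0.261]
contact_force: [-0.9, -0.7, -2.2]
gripper_width: 14.7
grasp_force: 59.3
```

```bash
python3 - <<'E'
from ins import *
st=arm.read_state();print(where(st));print("to h-22",delta(*goal(-22,30)))
E
```

```text
h -11.5 lat -3.8 -0.6 ang 29.9 tilt [ 0.006 -0.   ] F(p,y,z) [ 2.1 -0.  -1.4] Tz 0.03
to h-22 (array([ 2.5, -0. , 10.4]), array([-0.0017,  0.0057, -0.0012]))
```

Request:
{"method": "move_arm", "body": {"fingers": [0,0,0,0,0], "travel": [[2.5,0,0],[2.5,0,4],[2.5,0,8],[2.5,0,10],[2.5,0,10]], "dr": [[-0.002,0.006,0],[-0.002,0.006,0],[-0.002,0.006,0],[-0.002,0.006,0],[-0.002,0.006,0]]}}

```text
clock: 7.25
position: [517.5, 249.6, 433.6]
ee_rot: [-0.437, 0.86, 0.056, 0.258]
contact_force: [-0.8, 0.1, -3.2]
gripper_width: 14.5
grasp_force: 59.3
```

```bash
python3 - <<'E'
from ins import *
st=arm.read_state();print(where(st));print("to h-27",delta(*goal(-27,30)),st["wrist_torque"])
E
```

```text
h -21.9 lat 0.7 -0.1 ang 29.9 tilt [-0.001  0.   ] F(p,y,z) [ 2.1 -0.6 -2.5] Tz -0.05
to h-27 (array([-0.3, -0.1,  5.1]), array([ 0.0005, -0.0011, -0.0013])) [-0.8615124   1.14353367 -0.03247024]
```

Request:
{"method": "move_arm", "body": {"fingers": [0,0,0,0], "travel": [[0,0,2],[0,0,4],[0,0,6],[0,0,6]], "dr": [[0,0,0],[0,0,0],[0,0,0],[0,0,0]]}}

```text
clock: 7.65
position: [519.9, 251.6, 428.4]
ee_rot: [-0.437, 0.86, 0.056, 0.258]
contact_force: [0.1, 0.3, -2.1]
gripper_width: 14.4
grasp_force: 59.3
```

```bash
python3 - <<'E'
from ins import *
st=arm.read_state();print(where(st),st["wrist_torque"])
E
```

```text
h -27.9 lat 0.6 -0.2 ang 29.9 tilt [-0.001  0.   ] F(p,y,z) [ 0.8 -0.2 -2. ] Tz -0.01 [-0.82137392  1.08844052  0.01613052]
```

Request:
{"method": "move_arm", "body": {"fingers": [0,0,0], "travel": [[0,0,2],[0,0,4],[0,0,4]], "dr": [[0,0,0],[0,0,0],[0,0,0]]}}

```text
clock: 7.95
position: [521.2, 252.5, 426.3]
ee_rot: [-0.437, 0.86, 0.056, 0.258]
contact_force: [-4.5, -2.1, 2.5]
gripper_width: 14.5
grasp_force: 60.1
```

```bash
python3 - <<'E'
from ins import *
st=arm.read_state();print(where(st),st["wrist_torque"])
E
```

```text
h -30.5 lat -0.1 -0.0 ang 29.9 tilt [0. 0.] F(p,y,z) [ 2.9 -1.2  4.5] Tz -0.05 [-1.04485765  1.60889584  0.05506874]
```

Request:
{"method": "move_arm", "body": {"fingers": [0,0,0,0], "travel": [[0,0,0],[0,0,0],[0,0,0],[0,0,0]], "dr": [[0,0,-0.03],[0,0,-0.06],[0,0,-0.07],[0,0,-0.07]]}}

```text
clock: 8.35
position: [521.2, 252.7, 426.3]
ee_rot: [-0.466, 0.844, 0.047, 0.26]
contact_force: [-5.1, -1.8, 4.3]
gripper_width: 14.9
grasp_force: 60.5
```

```bash
python3 - <<'E'
from ins import *
st=arm.read_state();print(where(st),st["wrist_torque"])
E
```

```text
h -30.6 lat -0.5 0.1 ang 33.9 tilt [ 0.001 -0.   ] F(p,y,z) [ 2.2 -1.7  6.3] Tz -0.32 [-0.78303585  1.87276346 -0.04373071]
```

Request:
{"method": "move_arm", "body": {"fingers": [0,0,0,0], "travel": [[0,0,0],[0,0,0],[0,0,0],[0,0,0]], "dr": [[0,0,0.04],[0,0,0.07],[0,0,0.07],[0,0,0.07]]}}

```text
clock: 8.75
position: [521.5, 252.7, 426.3]
ee_rot: [-0.437, 0.86, 0.056, 0.259]
contact_force: [-3.6, -3.1, 4.0]
gripper_width: 14.7
grasp_force: 60.4
```

```bash
python3 - <<'E'
from ins import *
st=arm.read_state();print(where(st),st["wrist_torque"])
E
```

```text
h -30.7 lat -0.7 0.1 ang 30.0 tilt [ 0.001 -0.   ] F(p,y,z) [2.1 0.2 5.8] Tz 0.00 [-1.12637927  1.35133201 -0.0148265 ]
```

Request:
{"method": "move_arm", "body": {"fingers": [0,0,0,0], "travel": [[0,0,0],[0,0,0],[0,0,0],[0,0,0]], "dr": [[0,0,0.03],[0,0,0.06],[0,0,0.06],[0,0,0.06]]}}

```text
clock: 9.15
position: [521.6, 252.8, 426.1]
ee_rot: [-0.41, 0.873, 0.064, 0.257]
contact_force: [-3.3, -3.4, 5.4]
gripper_width: 14.6
grasp_force: 60.5
```

```bash
python3 - <<'E'
from ins import *
st=arm.read_state();print(where(st),st["wrist_torque"])
E
```

```text
h -31.0 lat -0.7 -0.2 ang 26.5 tilt [0.001 0.001] F(p,y,z) [1.4 0.6 7.1] Tz 0.11 [-1.19621435  1.03448195 -0.03557374]
```

Request:
{"method": "move_arm", "body": {"fingers": [0,0,0,0,0], "travel": [[0,0,0],[0,0,0],[0,0,1],[0,0,2],[0,0,2]], "dr": [[0,0,-0.04],[0,0,-0.06],[0,0,-0.06],[0,0,-0.06],[0,0,-0.06]]}}

```text
clock: 9.65
position: [522.4, 253.7, 423.9]
ee_rot: [-0.436, 0.86, 0.056, 0.259]
contact_force: [-1.5, -3.0, 4.4]
gripper_width: 14.5
grasp_force: 60.3
```

```bash
python3 - <<'E'
from ins import *
st=arm.read_state();print(where(st),st["wrist_torque"])
E
```

```text
h -33.4 lat -0.6 -0.2 ang 29.9 tilt [0.001 0.   ] F(p,y,z) [0.5 1.3 5.3] Tz -0.03 [-0.79747991  0.85526193 -0.0880979 ]
```

Request:
{"method": "move_arm", "body": {"fingers": [0,0,0], "travel": [[0,0,1],[0,0,2],[0,0,2]], "dr": [[0,0,0],[0,0,0],[0,0,0]]}}

```text
clock: 9.95
position: [522.7, 253.8, 423.8]
ee_rot: [-0.436, 0.86, 0.056, 0.259]
contact_force: [-8.4, -5.2, 11.4]
gripper_width: 14.6
grasp_force: 61.6
```

```bash
python3 - <<'E'
from ins import *
st=arm.read_state();print(where(st),st["wrist_torque"])
E
```

```text
h -33.7 lat -0.8 -0.0 ang 29.9 tilt [ 0.001 -0.   ] F(p,y,z) [ 2.8 -1.2 14.7] Tz 0.03 [-1.04252641  1.77785012  0.21049404]
```

Request:
{"method": "move_arm", "body": {"fingers": [0,0,0], "travel": [[0,0,1],[0,0,2],[0,0,2]], "dr": [[0,0,0],[0,0,0],[0,0,0]]}}

```text
clock: 10.25
position: [522.9, 253.9, 423.8]
ee_rot: [-0.436, 0.86, 0.056, 0.259]
contact_force: [-15.1, -8.4, 17.9]
gripper_width: 14.6
grasp_force: 62.9
```

```bash
python3 - <<'E'
from ins import *
st=arm.read_state();print(where(st),st["wrist_torque"])
E
```

```text
h -33.8 lat -1.2 0.1 ang 29.9 tilt [ 0.002 -0.   ] F(p,y,z) [ 5.8 -2.8 24. ] Tz 0.04 [-1.2530404   2.78182247  0.4898472 ]
```

Request:
{"method": "move_arm", "body": {"fingers": [0,0,0,0], "travel": [[0,0,-3],[1.5,0,-3],[1.5,0,-1.5],[1.5,0,-1.5]], "dr": [[0,0,0],[0,0,0],[0,0,0],[0,0,0]]}}

```text
clock: 10.65
position: [522.1, 253.3, 423.4]
ee_rot: [-0.437, 0.859, 0.056, 0.26]
contact_force: [-11.5, -4.5, 13.8]
gripper_width: 14.6
grasp_force: 61.9
```

```bash
python3 - <<'E'
from ins import *
a,ma,st=snap("s6","scene");print(where(st),st["wrist_torque"])
u=proj(ma,c+40*z)[0].astype(int)-[45,60];print(u)
cv2.imwrite("pics/c6.png",cv2.resize(a[u[1]:u[1]+100,u[0]:u[0]+90,::-1],None,fx=6,fy=6,interpolation=cv2.INTER_CUBIC))
hx=p*np.cos(np.radians(15))+np.cross(z,p)*np.sin(np.radians(15))
for h in (-38,-33.8):
    for zz,r in((38,41),(94,41)):
        k=c+(h+zz)*z;T=np.linspace(0,2*np.pi,200);y=np.cross(z,p)
        e=(proj(ma,k+r*(np.outer(np.cos(T),p)+np.outer(np.sin(T),y)))-u)*6
        print(h,zz,"centre",(proj(ma,k)[0]-u)*6,"x",e[:,0].min(),e[:,0].max(),"y",e[:,1].min(),e[:,1].max())
E
```

```text
[522.11290505 253.27510146 423.37427775] [-0.43661959  0.85948857  0.05644845  0.25972353] 10.65 0.006949296856347365
h -33.7 lat -0.5 -0.1 ang 30.0 tilt [0.003 0.   ] F(p,y,z) [ 3.3 -3.7 17.8] Tz -0.00 [-0.62034428  2.19091992  0.50966744]
[238 116]
-38 38 centre [243.35664063 402.79228258] x 171.65251398953853 312.9933568398375 y 339.39355891842825 468.0719445573945
-38 94 centre [285.43289674 344.92579936] x 211.8040979047165 356.8833905160611 y 280.1399710834095 411.6498634129901
-33.8 38 centre [246.41200767 398.58986302] x 174.56793207069188 316.18182310884276 y 335.0883251174632 463.976584830819
-33.8 94 centre [288.70933744 340.42034256] x 214.93218638583483 360.3010024085577 y 275.5291050124475 407.2541689054325
```

View pics/c6.png

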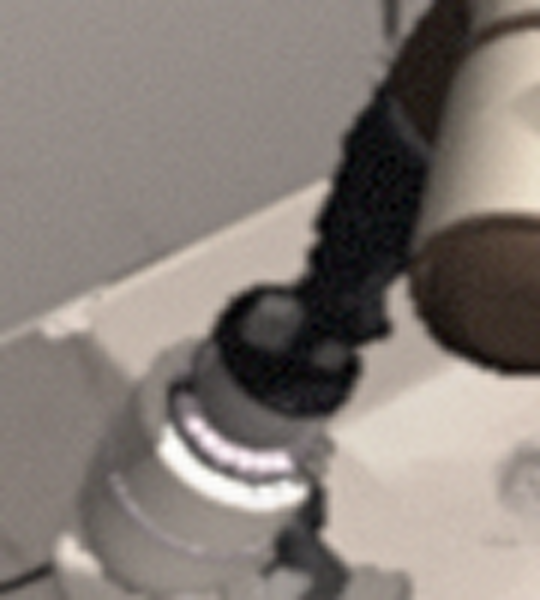

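The lid edges are at crop x 212–360 and y 282–418. That fits the home prediction (212–357) better than 4 mm proud, and the bowl sits on the ring with no gap. The force held near 7 N over the stroke and then met a hard stop, so the hopper is home. I'll ease the pressure and work out the turn.

```bash
python3 - <<'E'
from ins import *
p0,q0=goal(-33.7,30);st=dict(position=p0,ee_rot=q0.as_quat())
for a in (24,18,12,6,0,-3):print(a,*delta(*goal(-33.7,a),st))
E
```

```text
24 [-0.  -0.2 -0. ] [ 1.200e-03 -1.000e-04  1.047e-01]
18 [ 0.  -0.4 -0. ] [ 0.0024 -0.0003  0.2094]
12 [ 0.  -0.6 -0. ] [ 0.0036 -0.0004  0.3141]
6 [ 0.1 -0.8 -0. ] [ 0.0047 -0.0005  0.4189]
0 [ 0.2 -1.  -0. ] [ 0.0059 -0.0007  0.5236]
-3 [ 0.2 -1.1 -0. ] [ 0.0065 -0.0007  0.5759]
```

Request:
{"method": "move_arm", "body": {"fingers": [0,0,0], "travel": [[0,0,-2],[0,0,-3],[0,0,-3]], "dr": [[0,0,0],[0,0,0],[0,0,0]]}}

```text
clock: 11.0
position: [521.4, 252.6, 423.0]
ee_rot: [-0.437, 0.86, 0.056, 0.258]
contact_force: [-2.7, 0.7, 4.0]
gripper_width: 14.7
grasp_force: 60.1
```

```bash
python3 - <<'E'
from ins import *
st=arm.read_state();print(where(st),st["wrist_torque"])
E
```

```text
h -33.5 lat 1.5 -0.0 ang 29.9 tilt [-0.     0.001] F(p,y,z) [-0.5 -2.2  4.3] Tz -0.03 [-0.33419486  0.98742665  0.17168352]
```

Request:
{"method": "move_arm", "body": {"fingers": [0,0,0,0,0], "travel": [[0,-0.1,0],[0,-0.2,0],[0,-0.3,0],[0,-0.5,0],[0,-0.5,0]], "dr": [[0,0,0.07],[0,0,0.14],[0,0,0.2],[0.003,0,0.26],[0.003,0,0.26]]}}

```text
clock: 11.5
position: [521.7, 252.0, 422.9]
ee_rot: [-0.321, 0.91, 0.088, 0.249]
contact_force: [-1.6, -1.5, 3.1]
gripper_width: 14.6
grasp_force: 60.1
```

```bash
python3 - <<'E'
from ins import *
st=arm.read_state();print(where(st),st["wrist_torque"])
E
```

```text
h -33.5 lat 2.1 0.2 ang 15.0 tilt [-0.002  0.   ] F(p,y,z) [0.3 0.2 3.8] Tz -0.08 [-0.46561352  1.07287158  0.08387513]
```

Request:
{"method": "move_arm", "body": {"fingers": [0,0,0,0,0], "travel": [[0,-0.1,0],[0,-0.2,0],[0,-0.3,0],[0,-0.5,0],[0,-0.5,0]], "dr": [[0,0,0.07],[0,0,0.14],[0,0,0.2],[0.003,0,0.264],[0.003,0,0.264]]}}

```text
clock: 12.0
position: [521.9, 251.8, 423.0]
ee_rot: [-0.199, 0.944, 0.118, 0.236]
contact_force: [-3.0, -0.4, 2.3]
gripper_width: 14.8
grasp_force: 60.0
```

```bash
python3 - <<'E'
from ins import *
st=arm.read_state();print(where(st),st["wrist_torque"],st["joints"])
E
```

```text
h -33.5 lat 2.1 -0.1 ang -0.0 tilt [-0.002  0.001] F(p,y,z) [ 1.1 -1.6  3.2] Tz -0.06 [-0.30152614  1.11958769  0.19744979] [ 0.73549262  0.20166998 -0.27231804  0.05943459 -0.56453782 -1.93272175]
```

Request:
{"method": "move_arm", "body": {"fingers": [0,0,0], "travel": [[0,0,0],[0,0,0],[0,0,0]], "dr": [[0,0,0.03],[0,0,0.055],[0,0,0.055]]}}

```text
clock: 12.3
position: [522.0, 251.8, 423.1]
ee_rot: [-0.172, 0.949, 0.125, 0.233]
contact_force: [-1.9, 1.4, 1.7]
gripper_width: 14.6
grasp_force: 59.7
```

```bash
python3 - <<'E'
from ins import *
st=arm.read_state();print(where(st),st["wrist_torque"])
E
```

```text
h -33.4 lat 1.8 -0.3 ang -3.2 tilt [-0.001  0.001] F(p,y,z) [-0.4 -2.3  1.8] Tz 0.12 [-0.05011082  1.11328041  0.52244319]
```

Request:
{"method": "move_arm", "body": {"fingers": [0,0,0], "travel": [[0,0,0],[0,0,0],[0,0,0]], "dr": [[0,0,-0.03],[0,0,-0.055],[0,0,-0.055]]}}

```text
clock: 12.6
position: [522.0, 251.5, 423.0]
ee_rot: [-0.198, 0.944, 0.118, 0.236]
contact_force: [-0.4, 1.8, 0.1]
gripper_width: 15.1
grasp_force: 59.5
```

```bash
python3 - <<'E'
from ins import *
st=arm.read_state();print(where(st),st["wrist_torque"])
E
```

```text
h -33.4 lat 2.0 0.2 ang -0.1 tilt [-0.002  0.   ] F(p,y,z) [-0.7 -1.7 -0.3] Tz -0.02 [-0.21589472  0.98816863  0.23755225]
```

Request:
{"method": "move_arm", "body": {"fingers": [0,0,0,0,0,50,50,50], "travel": [[0,0,2],[0,0,3.5],[0,0,3.5],[0,0,0],[0,0,0],[0,0,0],[0,0,0],[0,0,0]], "dr": [[0,0,0],[0,0,0],[0,0,0],[0,0,0],[0,0,0],[0,0,0],[0,0,0],[0,0,0]]}}

```text
clock: 13.4
position: [522.2, 251.5, 423.1]
ee_rot: [-0.198, 0.944, 0.118, 0.236]
contact_force: [-0.3, -1.3, -0.4]
gripper_width: 50.1
grasp_force: 0.0
```

Request:
{"method": "move_arm", "body": {"fingers": [50,50,50,50,50,50], "travel": [[0,0,-15],[0,0,-40],[0,0,-80],[0,0,-120],[0,0,-130],[0,0,-130]], "dr": [[0,0,0],[0,0,0],[0,0,0],[0,0,0],[0,0,0],[0,0,0]]}}

```text
clock: 14.0
position: [469.2, 209.3, 538.7]
ee_rot: [-0.198, 0.943, 0.12, 0.239]
contact_force: [0.5, 0.1, 0.2]
gripper_width: 50.1
grasp_force: 0.0
```

```bash
python3 - <<'E'
from ins import *
im,m,st=snap("w7")
u=proj(m,c+56*z)[0].astype(int);print("lid pred",u);o=np.clip(u-[80,70],0,None);print(o)
cv2.imwrite("pics/w7c.png",cv2.resize(im[o[1]:o[1]+145,o[0]:o[0]+160,::-1],None,fx=4,fy=4,interpolation=cv2.INTER_CUBIC))
y=np.cross(z,p)
for a in (0,15,-15):
    print(a,[(proj(m,pt(c,p,z,r_,np.radians(a-15),h))[0]-o)*4 for r_,h in((50,-14),(41,20),(27,82))])
print("grip far end",(proj(m,pt(c,p,z,-27,np.radians(-15),82))[0]-o)*4)
for h in(52,56,60):
    T=np.linspace(0,6.28,99);e=(proj(m,c+h*z+41*(np.outer(np.cos(T),p)+np.outer(np.sin(T),y)))-o)*4;print(h,e.min(0),e.max(0))
E
```

```text
[469.18765496 209.3484639  538.65465807] [-0.19803963  0.94307091  0.11993525  0.23877417] 14.0 0.05603991517376485
lid pred [319 185]
[239 115]
0 [array([322.58354564,  58.51899171]), array([322.77717185, 101.38495555]), array([323.26563147, 193.62712483])]
15 [array([279.07606472,  64.31824734]), array([283.7816347 , 106.52899915]), array([292.25388845, 197.62599506])]
-15 [array([366.0588032 ,  64.48948781]), array([361.74411425, 106.67494527]), array([354.25472769, 197.72913796])]
grip far end [322.76084769 417.59914431]
52 [162.75795346 115.10929829] [482.60074796 425.86436116]
56 [160.7387108  117.03153772] [484.68779366 431.45313793]
60 [158.66692552 119.00593352] [486.82912354 437.18115435]
```

View pics/w7c.png

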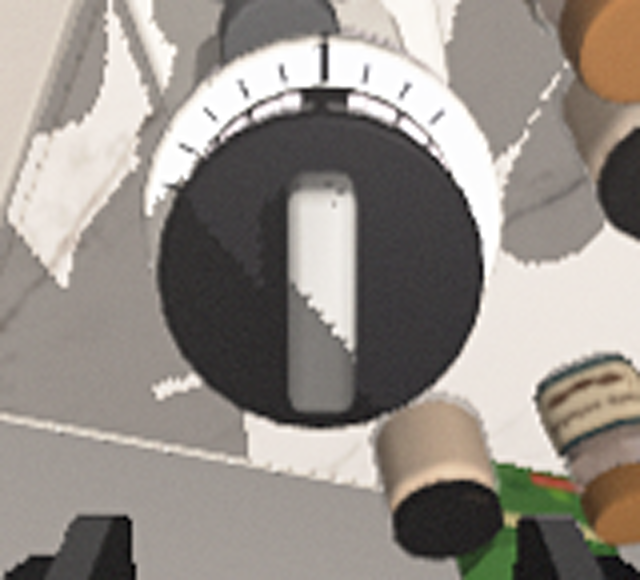

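The wrist view shows the hopper in the throat, with its grip pointing at the long mark (325,60) and the slot with its lug centred at (322,98). I'll fit the lid circle for its height as a check that it's home, comparing against the same fit on the table view.

```bash
python3 - <<'E'
from ins import *
def hull(im,box):
    x0,y0,x1,y1=box;big=cv2.resize(im[y0:y1,x0:x1],None,fx=4,fy=4,interpolation=cv2.INTER_CUBIC)
    d=(big.max(2)<95).astype(np.uint8);d=cv2.morphologyEx(d,cv2.MORPH_OPEN,np.ones((45,45),np.uint8))
    k=sorted(cv2.findContours(d,cv2.RETR_EXTERNAL,cv2.CHAIN_APPROX_NONE)[0],key=cv2.contourArea)[-1][:,0]
    return cv2.convexHull(k)[:,0]/4-.4+[x0,y0]
def fitlid(im,m,box,k0,ax,e1,e2):
    H=hull(im,box)
    def f(x):
        k=k0+x[0]*ax+x[1]*e1+x[2]*e2;out=[]
        for u in H:
            o,v=ray(m,u);P=o+v*((k-o)@ax)/(v@ax);out.append(np.linalg.norm(P-k)-41)
        return np.array(out)
    r=least_squares(f,[0,0,0],loss="soft_l1",f_scale=.4);return np.round(r.x,2),len(H),round(np.abs(r.fun).mean(),2)
im,m,_=pickle.load(open("w1.pkl","rb"));E=np.eye(3)
print("table: height err",fitlid(im,m,(265,140,375,245),np.array([447.4,-24.9,94]),E[2],E[0],E[1]))
im,m,_=pickle.load(open("w7.pkl","rb"));y=np.cross(z,p)
print("throat: rel. home",fitlid(im,m,(270,135,370,230),c+56*z,z,p,y))
im,m,_=pickle.load(open("w7.pkl","rb"))
g=cv2.cvtColor(im,cv2.COLOR_RGB2GRAY).astype(float)
for row in (172,185,200,212):
    s=g[row,300:340];e=np.where(s>85)[0];print(row,e[0]+300,e[-1]+300)
E
```

```text
table: height err (array([-3.46,  1.04, -0.06]), 48, np.float64(0.28))
throat: rel. home (array([1.88, 2.54, 0.52]), 46, np.float64(0.14))
172 311 328
185 311 327
200 311 327
212 311 326
```

The vision height is only good to a few mm. A light push on the grip top with closed fingers, free of any grip tilt, will settle whether it is home.

Request:
{"method": "move_arm", "body": {"fingers": [0,0,0,0,0,0], "travel": [[5,-0.5,0],[5,-0.5,30],[5,-0.5,70],[5,-0.5,95],[5,-0.5,103],[5,-0.5,103]], "dr": [[0,0,0],[0,0,0],[0,0,0],[0,0,0],[0,0,0],[0,0,0]]}}

```text
clock: 14.65
position: [507.7, 241.2, 441.6]
ee_rot: [-0.198, 0.945, 0.117, 0.234]
contact_force: [0.3, 0.1, 1.4]
gripper_width: -0.2
grasp_force: 0.0
```

```bash
cat > tip.py <<'E'
from ins import *
st=arm.read_state();d=R.from_quat(st["ee_rot"]).apply([0,0,173])+st["position"]-c
print("tip above ring %.1f lat %.1f %.1f"%(d@z,d@p,d@np.cross(z,p)),"Fz %.1f"%(st["contact_force"]@z))
E
python3 tip.py
```

```text
tip above ring 93.7 lat 4.9 0.0 Fz 1.1
```

Request:
{"method": "move_arm", "body": {"fingers": [0,0,0,0,0], "travel": [[0,0,3],[0,0,6],[0,0,8],[0,0,10],[0,0,10]], "dr": [[0,0,0],[0,0,0],[0,0,0],[0,0,0],[0,0,0]]}}

```text
clock: 15.15
position: [511.3, 243.9, 436.5]
ee_rot: [-0.198, 0.944, 0.119, 0.237]
contact_force: [-1.8, -0.8, 2.2]
gripper_width: -0.3
grasp_force: 1.8
```

```bash
python3 tip.py
```

```text
tip above ring 87.1 lat 2.4 0.2 Fz 2.9
```

Request:
{"method": "move_arm", "body": {"fingers": [0,0,0,0], "travel": [[0,0,1],[0,0,2],[0,0,3],[0,0,3]], "dr": [[0,0,0],[0,0,0],[0,0,0],[0,0,0]]}}

```text
clock: 15.55
position: [511.8, 244.0, 436.5]
ee_rot: [-0.198, 0.943, 0.119, 0.237]
contact_force: [-12.3, -6.7, 13.9]
gripper_width: 0.0
grasp_force: 9.1
```

```bash
python3 tip.py
```

```text
tip above ring 86.9 lat 1.7 0.5 Fz 18.9
```

The push met a hard stop at the same height (86.9 mm against 86.5 expected) at 19 N, with no give left. Together with the 6–7 N seal stroke before it, and the ring having turned along with the hopper, that means it is fully home. Next I back off and check that the pointer hasn't moved.

Request:
{"method": "move_arm", "body": {"fingers": [0,0,20,50,50,50], "travel": [[0,0,-10],[0,0,-40],[0,0,-80],[-5,0.5,-116],[-5,0.5,-116],[-5,0.5,-116]], "dr": [[0,0,0],[0,0,0],[0,0,0],[0,0,0],[0,0,0],[0,0,0]]}}

```text
clock: 16.15
position: [469.7, 209.9, 536.4]
ee_rot: [-0.198, 0.944, 0.119, 0.237]
contact_force: [-0.3, 0.7, -0.7]
gripper_width: 50.1
grasp_force: 0.0
```

```bash
python3 - <<'E'
from ins import *
im,m,st=snap("w8");a=pickle.load(open("w7.pkl","rb"))[0];y=np.cross(z,p)
def edges(im,m,n):
    g=cv2.cvtColor(im,cv2.COLOR_RGB2GRAY).astype(float);L=[]
    for row in range(166,210,4):
        s=g[row,302:338];d=np.diff(s);L.append((row,(302.5+d.argmax()+302.5+d.argmin())/2))
    L=np.array(L);k=np.polyfit(L[:,0],L[:,1],1)
    P=[]
    for row in(168,206):
        o,v=ray(m,(np.polyval(k,row),row));k0=c+86*z;q=o+v*((k0-o)@z)/(v@z)-k0;P.append(q)
    d=P[0]-P[1];print(n,"grip angle rel long mark",np.degrees(np.arctan2(d@y,d@p))+15,np.round(np.median(L[:,1]),1))
edges(a,pickle.load(open("w7.pkl","rb"))[1],"w7");edges(im,m,"w8")
print(st["contact_force"],st["clock"])
E
```

```text
[469.68842529 209.94861834 536.38866571] [-0.19804995  0.94357831  0.11932469  0.23706075] 16.15 0.039128608998393204
w7 grip angle rel long mark 7.02979472649128 319.0
w8 grip angle rel long mark 6.825012291679263 319.5
[-0.33341551  0.65914508 -0.74347076] 16.15
```

```bash
python3 - <<'E'
from ins import *
im,m,st=pickle.load(open("w8.pkl","rb"));y=np.cross(z,p);g=cv2.cvtColor(im,cv2.COLOR_RGB2GRAY).astype(float)
for side in(0,1):
    L=[]
    for row in range(168,212,3):
        s=g[row,300:340];e=np.where(s>75)[0];i=e[0] if side==0 else e[-1]
        j=i-1 if side==0 else i+1;L.append((row,300+i+(j-i)*(s[i]-75)/(s[i]-s[j])))
    L=np.array(L);k=np.polyfit(L[:,0],L[:,1],1);P=[]
    for row in(168,206):
        o,v=ray(m,(np.polyval(k,row),row));k0=c+86*z;P.append(o+v*((k0-o)@z)/(v@z))
    d=P[0]-P[1];print(side,np.degrees(np.arctan2(d@y,d@p))+15,np.round(L[:,1],1))
E
```

```text
0 0.2304021193860475 [310.3 310.2 310.3 310.3 310.3 310.3 310.6 310.5 310.5 310.5 310.5 310.6
 310.7 310.7 310.7]
1 -0.6865922977243208 [328.7 328.7 328.7 328.6 328.5 328.5 328.5 328.5 328.4 328.4 328.3 328.3
 328.4 327.5 327.5]
```

The clean edge fits put the grip within 0.7° of the long mark, and the first 7° reading came from a shadow edge. The arm is clear, so I'm handing in.

```bash
python3 -c "
from bench import arm
print(arm.job_done())"
```

```text
the job is handed in; nothing more can be done
None
```

The hopper is back in the throat, pressed home on the seal and turned with the ring to the long mark (within about 0.7°), then let go; the jars and the cup were not touched, and the job was handed in at about 16 s. "Fully home" rests on feel (seal stroke, then a hard stop), because the camera height was only good to a few mm.

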